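# Roll the slot covers flush into the bench profile

## Robot

A 6-joint arm with a two-finger parallel gripper is mounted at the origin on the work surface. World frame = base frame: x ahead of the robot, y to its left, z up, the work surface at z = 0. Lengths are in m, angles in rad, forces in N, time in s.
With the tool pointing down it reaches from about 0.35 to 0.775 m from the base axis. Payload 5.5 kg.
Tool frame: the origin (TCP) lies between the finger pads; the fingertips stand 17 mm ahead of it and the grasp point (between the pads) lies 2 mm behind it; z points along the fingers, y is the line along which they close (so a half turn about z gives the same grasp; the last joint's range is limited). The gripper opens to 85 mm and grips with 20 to 120 N. Pads are 22 mm wide; open, the fingers measure 114 mm over their backs; the gripper's body (76 mm by 85 mm) begins 54 mm behind the grasp point. The pads swing forward as they close: fully open they stand 13 mm farther back than shut.
Start: joints at [-1.264, 0.313, 0.046, 1.304, 0, 1.431], TCP at [0.248, -0.519, 0.248] pointing down, gripper open.
Joint ranges: [-2.76, 2.76], [-0.86, 1.69], [-1.03, 1.26], [-2.2, 2.34], [-1.47, 1.5], [-3.14, 3.14]. Speed limits (rad/s): [2.57, 2.57, 3.14, 3.14, 3.14, 3.14].

## Interface

Orientations are given as [roll, pitch, yaw] about the fixed x, y, z axes, in that order (R = Rz(yaw) Ry(pitch) Rx(roll)).
In Python, from rig import observe, capture, camera_info, sign_off gives the robot as it stands.
- The arm moves only by the tool carry_out, never from a script. Its argument "moves" is a list of rows, each a list of 3 entries, a list of its own where there are three numbers: the shift along the tool's x, y, z scaled (see below), then the turn, a rotation vector about the tool's x, y, z scaled (see below), then the opening, from 0 (shut) to 1 (fully open). A call has exactly 5 rows; each row shifts and turns the commanded pose from where the row before left it, along the tool's axes as they then stand; what a row does not reach is not made up. The controller multiplies each number of a shift by 200 mm and each number of a turn by 2 pi rad. A row lasts 1/10 s, in which the tool goes at most 50 mm and 8.59 degrees, less where a joint would pass 70% of its speed; a pose out of reach is approached as far as the arm can. A call with a number of a shift or a turn outside -1 to 1 is refused whole. A call with a gripper value outside its range is refused whole. The fingers move at their own pace and stop on an object; "force" is the grip in N (left out, the last holds). Time passes only in rows, so rows that do not move let the fingers close, or fill a call up. It gives the time, the measured TCP pose, the force, the opening and the grip force at its end, in the units of the state.
- observe(): the state, without advancing time (a new reading comes with each control period).
- capture(name): name is "side" or "top" or "wrist"; returns the picture (384x512x3 uint8, red, green, blue); there is no depth.
- camera_info(name): a dict with "fx", "fy", "cx", "cy" (pixels), "R" (3x3) and "t" (3): a world point X has camera coordinates R X + t. Camera axes: x right, y down, z forward; pixel columns grow to the right and rows downward; lengths in m; the calibration is good to about 2 mm. A picture is of the moment at which its call begins: read the wrist's pose just before it. camera_info takes no time and is no camera call; for the wrist camera it gives the pose at the moment of the call.
- sign_off(): hands the job in; it is judged then, once.
The state is a dict: "time": time; "joint_positions": joint angles; "joint_vel": joint speeds; "joint_efforts": joint torques, N m; "ee_pos": TCP position; "orientation": TCP orientation; "wrist_force": force on the tool from outside, world axes, zero at the start; "ft_torque": the same for the moment, N m; "grip_width": finger opening in m; "gripper_force": force on a finger pad.
Only numpy, scipy, OpenCV 4.12 (cv2) and the standard library are available. Lean on these libraries where they do the work, as an engineer would, in place of code of your own. Each camera call takes 0.05 s, during which the arm holds its last target. There are 200 camera calls.

## Task

Take the orange-handled hand roller and roll it firmly along the yellow slot covers on the aluminium profile, so that all three covers sit flush. Then set the roller down upright on its wheels on the bench, clear of the profile. Press the covers with the roller only, not with the gripper, and leave the blue-handled brush where it is.

Things in the scene. Friction and masses are not known exactly. Their poses are not given: they have to be found in the camera images.
- roller_grip (a point): Centre of the loose hand roller's orange grip, 76 mm above its wheels' lowest points. Grip 72 mm long (x), 26 wide (y: grasp across this), 52 high (48 to 100 mm above the wheels' lowest points), on a steel frame 84 x 36 mm. Two grey wheels, radius 20, width 26, lie 22 mm before and behind the centre. x: rolling direction (either way will do), z up. About 0.37 kg; it starts standing on the bench.
- wheel_front (a joint): Turning angle (rad) of the roller's front wheel (at its +x end), 0 at the start; it turns almost freely, 1 rad for every 20 mm rolled, positive when the roller rolls towards its own +x.
- rail: Slotted aluminium profile fixed to the bench, 260 mm long (x), 40 wide (y), 40 high; origin at the centre of its underside, z up. A 14 mm slot along the middle of its top face holds the three yellow covers in a row along x. The wheels come to rest on the top face when a cover is flush.
- cover_1 (a joint): How far slot cover 1 has been pressed in (m): 0 = stands 5 mm above the profile's top face, 0.005 = flush. A rigid yellow plastic piece 58 x 12 mm, moving only straight down; its centre is at x = -60 mm, y = 0 of the profile. It takes about 5 N to push in and stays where it is left.
- cover_2 (a joint): The same for slot cover 2, at x = 0 of the profile.
- cover_3 (a joint): The same for slot cover 3, at x = +60 mm of the profile.
- brush: A bench brush that is not needed: blue grip of the same size on a wooden back with beige bristles, 94 x 40 mm and 100 mm high, standing on its bristles; origin at the centre of its underside, x along its length.

How it is judged:
On the way:
1. the roller is rolled along the profile, pressed on it: its front wheel has turned at least 2.5 rad (50 mm) either way while the roller bears on the profile or its covers with more than 2 N ((value of joint wheel_front above 2.5 rad or value of joint wheel_front below -2.5 rad) and contact force between roller and rail above 2 N), for 0.05 s.
At the end, for the whole second after the job is handed in: All three covers are flush with the profile's top to within 1.5 mm; the roller stands upright (within 10 degrees) on its wheels on the bench, its grip centre 66 to 86 mm above it, at rest, not touching the profile (value of joint each of cover_1, cover_2, cover_3 above 0.0035 m and height (world z) of roller_grip between 0.066 and 0.086 m and angle between roller_grip's own z axis and vertical below 0.17 rad and contact force between roller and rail below 0.5 N and linear speed of roller below 0.02 m/s).
It fails at once if the gripper or arm presses the profile or its covers (more than 3 N) (contact force between any of the fingers, the arm and rail above 3 N).
It fails at once if the brush is moved more than 30 mm (distance of brush from where it was at the start of the episode above 0.03 m).
It also fails if it takes over 51 s, if anything falls off the work surface, if the arm or the gripper's body presses on something with over 40 N, if the wrist force passes 120 N, or if a joint passes its speed limit or range.

## Working session

There is one attempt and no reset: what is moved stays moved. The work goes in short steps, Python scripts to look and compute and a tool call to move; the robot and the scene stay as the last step left them, time stands still between calls to the robot, and variables do not carry over. Pictures are saved under pics/ and viewed, at most 10 in all, crops included, and the job is handed in when it is done.

Besides the shell and the picture viewer there is one more tool, called after "Request:" as name([rows], argument=value, ...), one row to a line, values as JSON. carry_out: Moves the arm, as the interface text tells. Its arguments: {"type":"object","properties":{"moves":{"type":"array","items":{"type":"array"}},"force":{"type":"number"}},"required":["moves"]}

```bash
mkdir -p pics
python3 - <<'E'
from rig import *
import cv2,numpy as np
s=observe();print(s)
a=capture("top");b=capture("side")
cv2.imwrite("pics/top.png",a[:,:,::-1]);cv2.imwrite("pics/side.png",b[:,:,::-1])
for n in("top","side"):print(n,camera_info(n))
E
```

```text
{'time': 0.0, 'joint_positions': array([-1.26361765e+00,  3.13966415e-01,  4.49659153e-02,  1.30363655e+00,
       -6.56685542e-06,  1.43120759e+00]), 'joint_vel': array([ 0.00047849, -0.00065774,  0.00044566,  0.00031577, -0.00037718,
       -0.00037637]), 'joint_efforts': array([ 6.03295721e-04, -4.80630040e+01,  2.98529577e+01,  1.92665379e-02,
       -1.31421598e-04, -4.77779054e-06]), 'ee_pos': array([ 0.24827219, -0.51808128,  0.24742287]), 'orientation': array([-3.13976892e+00, -2.49606983e-04,  4.46767192e-01]), 'wrist_force': array([-0.51719361,  0.1752782 ,  0.30140394]), 'ft_torque': array([-0.02883995,  0.0091706 ,  0.02403424]), 'gripper_force': 0.0, 'grip_width': 0.08524274842406776}
top {'fx': 378.1021545959575, 'fy': 378.1021545959575, 'cx': 256.17468214021414, 'cy': 194.5506233041899, 'R': array([[ 0.01070738, -0.9999304 ,  0.00495492],
       [-0.99019206, -0.01129315, -0.13925572],
       [ 0.13930198, -0.00341526, -0.99024406]]), 't': array([-0.08502689,  0.52765038,  0.73875678])}
side {'fx': 385.06589214482153, 'fy': 385.06589214482153, 'cx': 252.93288610341983, 'cy': 189.21485823221337, 'R': array([[ 0.97875124, -0.20496077, -0.00608974],
       [-0.16011135, -0.7453532 , -0.64715761],
       [ 0.12810291,  0.63438135, -0.76233191]]), 't': array([-0.53502803,  0.08057081,  0.88156568])}
```

View pics/top.png

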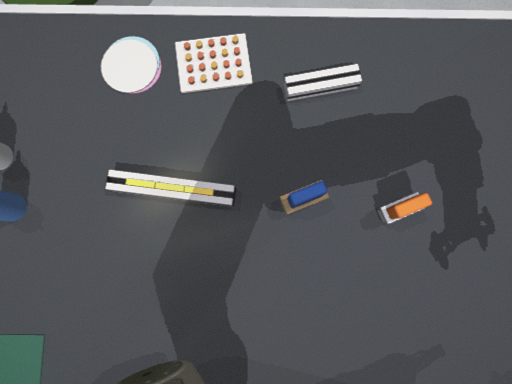

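View pics/side.png

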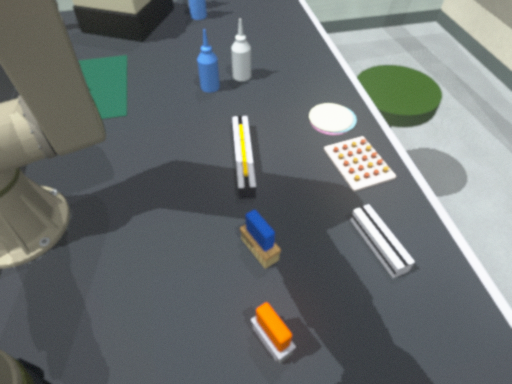

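The top view shows the roller at about (408,207), the brush at (305,195), and the rail from (108,182) to (234,195). In the side view the roller is at about (273,328), the brush at (260,238) and the rail at (243,155).

```bash
cat > h.py <<'E'
from rig import *
import cv2,numpy as np
def ray(n,px,ci=None):
    c=ci or camera_info(n);R=np.array(c["R"]);o=-R.T@np.array(c["t"])
    px=np.atleast_2d(px).astype(float)
    d=np.c_[(px[:,0]-c["cx"])/c["fx"],(px[:,1]-c["cy"])/c["fy"],np.ones(len(px))]@R
    return o,d
def plane(n,px,z,ci=None):
    o,d=ray(n,px,ci);return (o+d*((z-o[2])/d[:,2])[:,None])[:,:2]
def big(m):
    cs,_=cv2.findContours(m.astype(np.uint8),cv2.RETR_EXTERNAL,cv2.CHAIN_APPROX_NONE)
    return max(cs,key=cv2.contourArea).reshape(-1,2)
def hue(im,lo,hi,s=120,v=60):
    h=cv2.cvtColor(im,cv2.COLOR_RGB2HSV);return cv2.inRange(h,(lo,s,v),(hi,255,255))
def rect(p):
    (c,wh,a)=cv2.minAreaRect((p*1000).astype(np.float32));b=cv2.boxPoints((c,wh,a))
    e=max(b[1]-b[0],b[2]-b[1],key=np.linalg.norm);return np.array(c)/1000,wh,np.degrees(np.arctan2(e[1],e[0]))
def tri(pa,pb):
    (o1,d1),(o2,d2)=ray("top",pa),ray("side",pb);A=np.c_[d1[0],-d2[0]]
    k=np.linalg.lstsq(A,o2-o1,rcond=None)[0];p,q=o1+k[0]*d1[0],o2+k[1]*d2[0];return (p+q)/2,np.linalg.norm(p-q)
E
python3 - <<'E'
from h import *
T=cv2.imread("pics/top.png")[:,:,::-1].copy();S=cv2.imread("pics/side.png")[:,:,::-1].copy()
for n,lo,hi,z in(("orange",3,16,.1),("blue",105,130,.1),("yellow",20,34,.045)):
    cs=[]
    for cam,I in(("top",T),("side",S)):
        m=hue(I,lo,hi,150,50)
        if n=="blue":
            m[:, :230]=0; m[:150]=0
        if n=="orange": m[:190]=0
        if n=="yellow":
            k=np.ones((9,9),np.uint8);m[:110]=0;m=cv2.morphologyEx(m,cv2.MORPH_CLOSE,k)
        c=big(m);M=cv2.moments(c);cs.append((M['m10']/M['m00'],M['m01']/M['m00']))
        print(n,cam,cs[-1],c.min(0),c.max(0),"rect",rect(plane(cam,c,z)))
    print(n,tri(*cs))
cv2.imwrite("pics/c.png",np.hstack([cv2.resize(T[170:240,365:445,::-1],(400,350),interpolation=0),cv2.resize(T[160:215,100:240,::-1],(400,350),interpolation=0)]))
E
```

```text
orange top (409.58373358949723, 205.64137047710534) [387 193] [431 218] rect (array([ 0.50174561, -0.36681335]), (25.231184005737305, 84.19258880615234), np.float32(-67.55288))
orange side (273.4696028609072, 325.7769621682665) [256 302] [292 350] rect (array([ 0.5006286 , -0.38221057]), (34.21296310424805, 78.8665771484375), np.float32(-67.07644))
orange (array([ 0.50399499, -0.37638765,  0.07869868]), np.float64(0.0008179595931737967))
blue top (307.93445243804956, 193.01239008792965) [289 181] [326 204] rect (array([ 0.52319916, -0.17611504]), (24.20267105102539, 71.743408203125), np.float32(-67.01144))
blue side (259.9393698702674, 229.09081281440294) [246 210] [274 249] rect (array([ 0.5198623 , -0.19256537]), (39.48239517211914, 91.24192810058594), np.float32(-67.765686))
blue (array([ 0.52544128, -0.17966369,  0.07791384]), np.float64(0.0030677836606971005))
yellow top (205.57638888888889, 191.42708333333334) [195 189] [212 194] rect (array([0.53307562, 0.02742263]), (34.81828308105469, 9.150503158569336), np.float32(83.46019))
yellow side (242.9971264367816, 150.35775862068965) [239 124] [246 175] rect (array([0.54022174, 0.09333123]), (186.7659912109375, 8.63421630859375), np.float32(82.910965))
yellow (array([0.52508728, 0.0147723 , 0.1127379 ]), np.float64(0.004740269863809852))
```

View pics/c.png

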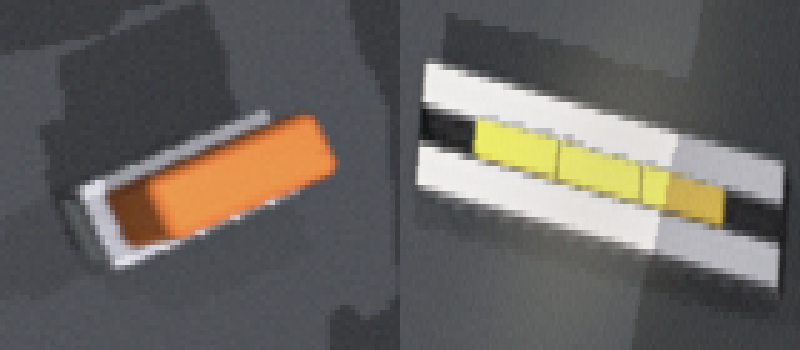

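The roller's top face (bright orange) and the full yellow strip, part of it in shadow, are clearly visible. I'll refine both with better masks.

Run:
```python
from h import *
T=cv2.imread("pics/top.png")[:,:,::-1].copy();S=cv2.imread("pics/side.png")[:,:,::-1].copy()
m=hue(T,17,36,90,60);m[:170]=0;m[215:]=0;m[:,:100]=0;m[:,250:]=0
c=big(cv2.morphologyEx(m,cv2.MORPH_CLOSE,np.ones((3,3),np.uint8)));print("yel",c.min(0),c.max(0),rect(plane("top",c,.045)))
m=hue(S,17,36,90,60);m[:100]=0;m[215:]=0;m[:,:220]=0;m[:,270:]=0
c=big(cv2.morphologyEx(m,cv2.MORPH_CLOSE,np.ones((3,3),np.uint8)));print("yelside",c.min(0),c.max(0),rect(plane("side",c,.045)))
h=cv2.cvtColor(T,cv2.COLOR_RGB2HSV)
for v in(170,200,215):
    m=cv2.inRange(h,(3,120,v),(18,255,255));m[:190]=0;m[:,:365]=0
    c=big(m);print("or",c.min(0),c.max(0),rect(plane("top",c,.1)))
g=cv2.inRange(h,(0,0,170),(180,70,255));g[:160]=0;g[215:]=0;g[:,:90]=0;g[:,250:]=0
c=big(cv2.morphologyEx(g|hue(T,17,36,90,60),cv2.MORPH_CLOSE,np.ones((13,13),np.uint8)));print("rail",c.min(0),c.max(0),rect(plane("top",c,.04)))
```

```text
yel [125 179] [213 195] (array([0.54180377, 0.098243  ]), (181.58187866210938, 12.718415260314941), np.float32(83.229256))
yelside [239 123] [247 176] (array([0.53989484, 0.09371537]), (194.3418731689453, 12.108922004699707), np.float32(83.452225))
or [395 193] [431 217] (array([ 0.50351202, -0.3740611 ]), (23.846145629882812, 69.24649047851562), np.float32(-66.64324))
or [395 194] [431 216] (array([ 0.50314169, -0.37420575]), (22.567148208618164, 67.58129119873047), np.float32(-66.64223))
or [396 194] [430 216] (array([ 0.5028689 , -0.37448825]), (21.800403594970703, 67.23236083984375), np.float32(-67.09691))
rail [106 170] [233 203] (array([0.54212567, 0.09926327]), (258.97210693359375, 40.61638641357422), np.float32(83.3329))
```

Request:
carry_out([
  [[0,0,0],[0,0,-0.022],1],
  [[0,0,0],[0,0,-0.022],1],
  [[0,0,0],[0,0,-0.022],1],
  [[0,0,0],[0,0,-0.022],1],
  [[0,0,0],[0,0,-0.022],1],
])

```text
time: 0.6
ee_pos: [0.2484, -0.5183, 0.2478]
orientation: [-3.141, -0.001, 1.144]
wrist_force: [1.0, -1.2, 0.1]
grip_width: 0.0855
gripper_force: 0.0
```

Request:
carry_out([
  [[0,0,0],[0,0,-0.022],1],
  [[0,0,0],[0,0,-0.022],1],
  [[0,0,0],[0,0,-0.022],1],
  [[0,0,0],[0,0,-0.022],1],
  [[0,0,0],[0,0,-0.022],1],
])

```text
time: 1.1
ee_pos: [0.2484, -0.5183, 0.2478]
orientation: [-3.142, -0.001, 1.835]
wrist_force: [-0.3, 0.6, 0.9]
grip_width: 0.085
gripper_force: 0.0
```

Request:
carry_out([
  [[0,0,0],[0,0,-0.0117],1],
  [[0,0,0],[0,0,-0.0117],1],
  [[0,0,0],[0,0,0],1],
  [[0,0,0],[0,0,0],1],
  [[0,0,0],[0,0,0],1],
])

```text
time: 1.6
ee_pos: [0.2484, -0.5185, 0.2481]
orientation: [3.142, -0.0, 1.975]
wrist_force: [-0.0, -0.1, -0.4]
grip_width: 0.0853
gripper_force: 0.0
```

```bash
cat > go.py <<'E'
import sys;from h import *
from scipy.spatial.transform import Rotation as Ro
s=observe();R=Ro.from_euler("xyz",s["orientation"])
print("t",s["time"],"p",s["ee_pos"].round(4),"rpy",np.degrees(s["orientation"]).round(2),"f",s["wrist_force"].round(1),"w",round(s["grip_width"],4),"g",s["gripper_force"])
a=list(map(float,sys.argv[1:]))
if a:
    d=R.inv().apply(np.array(a[:3])-s["ee_pos"]);print("shift units",(d/.2).round(4),"m",d.round(4))
    if len(a)>3:print("turn units",((R.inv()*Ro.from_euler("xyz",[np.pi,0,np.radians(a[3])])).as_rotvec()/2/np.pi).round(4))
E
python3 go.py 0.5035 -0.3748 0.16 113.2
```

```text
t 1.6 p [ 0.2484 -0.5185  0.2481] rpy [ 1.8000e+02 -2.0000e-02  1.1316e+02] f [-0.  -0.1 -0.4] w 0.0853 g 0.0
shift units [0.1589 1.4552 0.4407] m [0.0318 0.291  0.0881]
turn units [ 0.     -0.     -0.0001]
```

Request:
carry_out([
  [[0.016,0.146,0.044],[0,0,0],1],
  [[0.016,0.146,0.044],[0,0,0],1],
  [[0.016,0.146,0.044],[0,0,0],1],
  [[0.016,0.146,0.044],[0,0,0],1],
  [[0.016,0.146,0.044],[0,0,0],1],
])

```text
time: 2.1
ee_pos: [0.3772, -0.4457, 0.204]
orientation: [3.142, 0.0, 1.975]
wrist_force: [-1.1, -0.9, 0.3]
grip_width: 0.0854
gripper_force: 0.0
```

Request:
carry_out([
  [[0.016,0.146,0.044],[0,0,0],1],
  [[0.016,0.146,0.044],[0,0,0],1],
  [[0.016,0.146,0.044],[0,0,0],1],
  [[0.016,0.14,0.044],[0,0,0],1],
  [[0.016,0.146,0.044],[0,0,0],1],
])

```text
time: 2.6
ee_pos: [0.504, -0.3739, 0.1599]
orientation: [-3.142, 0.0, 1.975]
wrist_force: [-0.5, 0.7, -0.1]
grip_width: 0.0855
gripper_force: 0.0
```

Request:
carry_out([
  [[0,0,0],[0,0,0],1],
  [[0,0,0],[0,0,0],1],
  [[0,0,0],[0,0,0],1],
  [[0,0,0],[0,0,0],1],
  [[0,0,0],[0,0,0],1],
])

```text
time: 3.1
ee_pos: [0.5025, -0.3753, 0.1608]
orientation: [3.141, 0.001, 1.975]
wrist_force: [-0.4, -0.2, -1.0]
grip_width: 0.0853
gripper_force: 0.0
```

```bash
python3 go.py 0.5035 -0.3748 0.074 113.2
python3 - <<'E'
from h import *
ci=camera_info("wrist");W=capture("wrist");cv2.imwrite("pics/w.png",W[:,:,::-1])
m=hue(W,3,18,120,60)
c=big(m);print(c.min(0),c.max(0),rect(plane("wrist",c,.1,ci)))
h=cv2.cvtColor(W,cv2.COLOR_RGB2HSV)
for v in(170,200,215):
    c=big(cv2.inRange(h,(3,120,v),(18,255,255)));print(c.min(0),c.max(0),rect(plane("wrist",c,.1,ci)))
E
```

```text
t 3.1 p [ 0.5025 -0.3753  0.1608] rpy [1.7999e+02 4.0000e-02 1.1314e+02] f [-0.4 -0.2 -1. ] w 0.0853 g 0.0
shift units [0.0006 0.0057 0.4341] m [0.0001 0.0011 0.0868]
turn units [ 0.      0.0001 -0.0002]
[240 151] [276 256] (array([ 0.50296039, -0.37268155]), (24.942996978759766, 75.31876373291016), np.float32(-66.877594))
[240 151] [276 256] (array([ 0.50296039, -0.37268155]), (24.942996978759766, 75.31876373291016), np.float32(-66.877594))
[240 151] [276 256] (array([ 0.50326642, -0.37258304]), (24.613096237182617, 75.48190307617188), np.float32(-67.71992))
[240 152] [276 255] (array([ 0.5032012 , -0.37264371]), (24.446422576904297, 73.92062377929688), np.float32(-67.71987))
```

View pics/w.png

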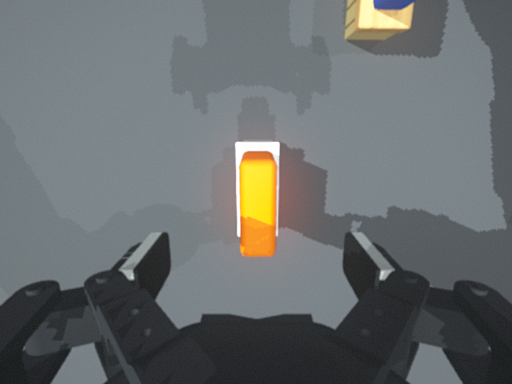

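The wrist view shows the grip at (258,204), centred and parallel between the fingers. I'll descend and grasp.

Request:
carry_out([
  [[0.004,0.004,0.1],[0,0,0],1],
  [[0,0,0.1],[0,0,0],1],
  [[0,0,0.1],[0,0,0],1],
  [[0,0,0.08],[0,0,0],1],
  [[0,0,0.05],[0,0,0],1],
], force=80)

```text
time: 3.65
ee_pos: [0.5027, -0.3734, 0.0731]
orientation: [-3.141, -0.001, 1.975]
wrist_force: [-0.8, 0.4, 0.5]
grip_width: 0.0855
gripper_force: 0.0
```

Request:
carry_out([
  [[0,0,0],[0,0,0],1],
  [[0,0,0],[0,0,0],0],
  [[0,0,0],[0,0,0],0],
  [[0,0,0],[0,0,0],0],
  [[0,0,0],[0,0,0],0],
])

```text
time: 4.15
ee_pos: [0.5039, -0.3738, 0.0751]
orientation: [3.141, 0.001, 1.976]
wrist_force: [-0.1, -0.6, 0.6]
grip_width: 0.0285
gripper_force: 0.0
```

Request:
carry_out([
  [[0,0,0],[0,0,0],0],
  [[0,0,0],[0,0,0],0],
  [[0,0,0],[0,0,0],0],
  [[0,0,0],[0,0,0],0],
  [[0,0,0],[0,0,0],0],
])

```text
time: 4.65
ee_pos: [0.504, -0.3738, 0.0752]
orientation: [3.141, 0.001, 1.976]
wrist_force: [-0.7, 1.1, 4.4]
grip_width: 0.0253
gripper_force: 78.7
```

```bash
python3 go.py 0.5035 -0.3748 0.24 113.2
```

```text
t 4.65 p [ 0.504  -0.3738  0.0752] rpy [1.7996e+02 8.0000e-02 1.1323e+02] f [-0.7  1.1  4.4] w 0.0253 g 78.70355129241943
shift units [-0.0048 -0.0036 -0.8242] m [-0.001  -0.0007 -0.1648]
turn units [0.0001 0.0002 0.0001]
```

Request:
carry_out([
  [[0,0,-0.05],[0,0,0],0],
  [[0,0,-0.15],[0,0,0],0],
  [[0,0,-0.2],[0,0,0],0],
  [[0,0,-0.2],[0,0,0],0],
  [[0,0,-0.2],[0,0,0],0],
])

```text
time: 5.15
ee_pos: [0.5027, -0.3728, 0.2351]
orientation: [-3.14, -0.002, 1.976]
wrist_force: [0.6, -0.2, -3.2]
grip_width: 0.0251
gripper_force: 78.7
```

Request:
carry_out([
  [[0,0,0],[0,0,0.0166],0],
  [[0,0,0],[0,0,0.0166],0],
  [[0,0,0],[0,0,0.0166],0],
  [[0,0,0],[0,0,0.0166],0],
  [[0,0,0],[0,0,0.0166],0],
])

```text
time: 5.65
ee_pos: [0.5028, -0.3729, 0.2336]
orientation: [-3.14, -0.001, 1.45]
wrist_force: [0.3, 0.2, -3.2]
grip_width: 0.0248
gripper_force: 79.0
```

Request:
carry_out([
  [[0,0,0],[0,0,0],0],
  [[0,0,0],[0,0,0],0],
  [[0,0,0],[0,0,0],0],
  [[0,0,0],[0,0,0],0],
  [[0,0,0],[0,0,0],0],
])

```text
time: 6.15
ee_pos: [0.5035, -0.3735, 0.2343]
orientation: [-3.142, -0.0, 1.455]
wrist_force: [-0.4, 0.2, -4.0]
grip_width: 0.0251
gripper_force: 79.0
```

```bash
python3 go.py 0.5350 0.0389 0.2361 83.3
```

```text
t 6.15 p [ 0.5035 -0.3735  0.2343] rpy [-180.     -0.     83.38] f [-0.4  0.2 -4. ] w 0.0251 g 78.97152900695801
shift units [ 2.0662 -0.0811 -0.0091] m [ 0.4132 -0.0162 -0.0018]
turn units [-0.     -0.      0.0002]
```

Request:
carry_out([
  [[0.1,-0.008,0],[0,0,0],0],
  [[0.2,-0.008,0],[0,0,0],0],
  [[0.22,-0.008,0],[0,0,0],0],
  [[0.22,-0.008,0],[0,0,0],0],
  [[0.22,-0.008,0],[0,0,0],0],
])

```text
time: 6.65
ee_pos: [0.5177, -0.1804, 0.2345]
orientation: [3.141, 0.0, 1.454]
wrist_force: [-0.2, -0.0, -2.8]
grip_width: 0.0251
gripper_force: 79.0
```

Request:
carry_out([
  [[0.22,-0.008,0],[0,0,0],0],
  [[0.22,-0.008,0],[0,0,0],0],
  [[0.22,-0.008,0],[0,0,0],0],
  [[0.22,-0.008,0],[0,0,0],0],
  [[0.226,-0.008,0],[0,0,0],0],
])

```text
time: 7.15
ee_pos: [0.5354, 0.0405, 0.2347]
orientation: [3.141, 0.0, 1.455]
wrist_force: [0.8, 0.0, -3.2]
grip_width: 0.0253
gripper_force: 79.0
```

Request:
carry_out([
  [[0,0,0.1],[0,0,0],0],
  [[0,0,0.15],[0,0,0],0],
  [[0,0,0.1],[0,0,0],0],
  [[0,0,0],[0,0,0],0],
  [[0,0,0],[0,0,0],0],
])

```text
time: 7.65
ee_pos: [0.5354, 0.0388, 0.1646]
orientation: [-3.141, 0.0, 1.455]
wrist_force: [-0.3, -0.0, -3.1]
grip_width: 0.0253
gripper_force: 79.0
```

```bash
python3 go.py 0.5350 0.0389 0.13 83.3
python3 - <<'E'
from h import *
T=capture("top");S=capture("side")
cv2.imwrite("pics/d.png",cv2.resize(np.hstack([T[120:270,90:290,::-1],S[80:230,160:360,::-1]]),(800,300),interpolation=2))
h=cv2.cvtColor(T,cv2.COLOR_RGB2HSV)
for v in(150,200):
    m=cv2.inRange(h,(3,120,v),(18,255,255));m[:120]=0
    c=big(m);print(c.min(0),c.max(0),rect(plane("top",c,.155)))
E
```

```text
t 7.65 p [0.5354 0.0388 0.1646] rpy [-1.7998e+02  1.0000e-02  8.3350e+01] f [-0.3 -0.  -3.1] w 0.0253 g 78.952556848526
shift units [ 0.0004 -0.0022  0.1732] m [ 0.0001 -0.0004  0.0346]
turn units [-0.0001  0.      0.0001]
[193 172] [207 185] (array([0.53919287, 0.01947385]), (23.06498146057129, 24.359722137451172), np.float32(-89.339325))Traceback (most recent call last):
  File "<stdin>", line 7, in <module>
  File "h.py", line 12, in big
    return max(cs,key=cv2.contourArea).reshape(-1,2)
           ~~~^^^^^^^^^^^^^^^^^^^^^^^^
ValueError: max() iterable argument is empty
```

View pics/d.png

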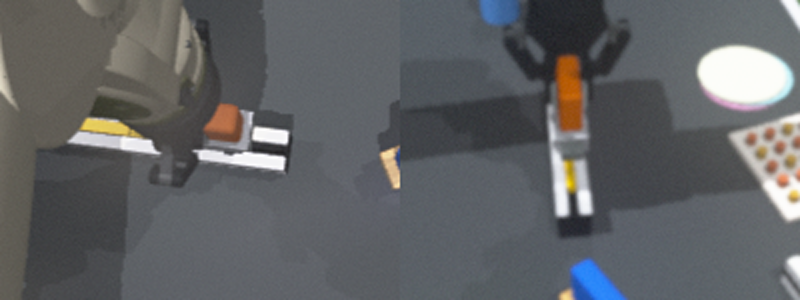

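The crops show the roller hovering above the rail and lined up with it, with a yellow cover just past its lower end. I'll lower it and press.

Request:
carry_out([
  [[0,0,0.1],[0,0,0],0],
  [[0,0,0.08],[0,0,0],0],
  [[0,0,0.03],[0,0,0],0],
  [[0,0,0],[0,0,0],0],
  [[0,0,0],[0,0,0],0],
])

```text
time: 8.25
ee_pos: [0.5363, 0.0386, 0.1234]
orientation: [3.14, 0.0, 1.454]
wrist_force: [-0.5, -0.5, -3.4]
grip_width: 0.0254
gripper_force: 79.3
```

Request:
carry_out([
  [[0,0,0.015],[0,0,0],0],
  [[0,0,0.015],[0,0,0],0],
  [[0,0,0.015],[0,0,0],0],
  [[0,0,0],[0,0,0],0],
  [[0,0,0],[0,0,0],0],
])

```text
time: 8.75
ee_pos: [0.5365, 0.0384, 0.1151]
orientation: [3.138, 0.001, 1.454]
wrist_force: [-1.8, -0.9, 8.8]
grip_width: 0.0254
gripper_force: 80.7
```

Request:
carry_out([
  [[0,0,0.01],[0,0,0],0],
  [[0,0,0.01],[0,0,0],0],
  [[0,0,0],[0,0,0],0],
  [[0,0,0],[0,0,0],0],
  [[0,0,0],[0,0,0],0],
])

```text
time: 9.25
ee_pos: [0.5366, 0.0384, 0.1149]
orientation: [3.136, 0.001, 1.455]
wrist_force: [-10.1, -0.7, 34.8]
grip_width: 0.0247
gripper_force: 84.2
```

Cover 1 is flush: the height sits at 0.115 and the force is rising. Lift slightly, go to cover 2 and press.

Request:
carry_out([
  [[0,0,-0.04],[0,0,0],0],
  [[0,0,-0.05],[0,0,0],0],
  [[0.1,0.005,0],[0,0,0],0],
  [[0.1,0,0],[0,0,0],0],
  [[0.1,0,0],[0,0,0],0],
])

```text
time: 9.75
ee_pos: [0.5434, 0.0988, 0.127]
orientation: [-3.141, 0.0, 1.454]
wrist_force: [-0.0, -0.8, -3.0]
grip_width: 0.0256
gripper_force: 79.4
```

Request:
carry_out([
  [[0,0,0.03],[0,0,0],0],
  [[0,0,0.02],[0,0,0],0],
  [[0,0,0.02],[0,0,0],0],
  [[0,0,0.01],[0,0,0],0],
  [[0,0,0],[0,0,0],0],
])

```text
time: 10.25
ee_pos: [0.5434, 0.0975, 0.115]
orientation: [3.14, 0.0, 1.454]
wrist_force: [-8.9, 0.1, 25.2]
grip_width: 0.0251
gripper_force: 83.0
```

```bash
python3 go.py 0.5420 0.0985 0.115 83.3
```

```text
t 10.25 p [0.5434 0.0975 0.115 ] rpy [179.88   0.    83.3 ] f [-8.9  0.1 25.2] w 0.0251 g 82.96937584877014
shift units [ 0.0042 -0.0077 -0.0001] m [ 0.0008 -0.0015 -0.    ]
turn units [ 0.0003  0.     -0.    ]
```

Request:
carry_out([
  [[0,0,-0.04],[0,0,0],0],
  [[0,0,-0.045],[0,0,0],0],
  [[0.1,-0.007,0],[0,0,0],0],
  [[0.1,0,0],[0,0,0],0],
  [[0.102,0,0],[0,0,0],0],
])

```text
time: 10.75
ee_pos: [0.5491, 0.1583, 0.1279]
orientation: [-3.141, 0.0, 1.453]
wrist_force: [-0.2, 0.2, -3.3]
grip_width: 0.025
gripper_force: 79.4
```

Request:
carry_out([
  [[0,0,0.03],[0,0,0],0],
  [[0,0,0.02],[0,0,0],0],
  [[0,0,0.02],[0,0,0],0],
  [[0,0,0.013],[0,0,0],0],
  [[0,0,0],[0,0,0],0],
])

```text
time: 11.25
ee_pos: [0.5491, 0.158, 0.115]
orientation: [3.14, -0.001, 1.454]
wrist_force: [-7.3, 0.7, 21.5]
grip_width: 0.0254
gripper_force: 82.4
```

```bash
python3 go.py 0.5350 0.0389 0.115 83.3
```

```text
t 11.25 p [0.5491 0.158  0.115 ] rpy [ 1.799e+02 -6.000e-02  8.330e+01] f [-7.3  0.7 21.5] w 0.0254 g 82.37998723983765
shift units [-5.994e-01 -4.000e-04 -6.000e-04] m [-1.199e-01 -1.000e-04 -1.000e-04]
turn units [ 0.0003 -0.0002  0.    ]
```

All three are pressed. Now a firm roll back along the full row.

Request:
carry_out([
  [[-0.03,0,0],[0,0,0],0],
  [[-0.06,0,0],[0,0,0],0],
  [[-0.06,0,0],[0,0,0],0],
  [[-0.06,0,0],[0,0,0],0],
  [[-0.06,0,0],[0,0,0],0],
])

```text
time: 11.75
ee_pos: [0.5428, 0.1044, 0.115]
orientation: [3.139, -0.002, 1.454]
wrist_force: [-6.6, 3.2, 22.3]
grip_width: 0.0252
gripper_force: 82.4
```

Request:
carry_out([
  [[-0.06,0,0],[0,0,0],0],
  [[-0.06,0,0],[0,0,0],0],
  [[-0.06,0,0],[0,0,0],0],
  [[-0.06,0,0],[0,0,0],0],
  [[-0.06,0,0],[0,0,0],0],
])

```text
time: 12.25
ee_pos: [0.5359, 0.0445, 0.115]
orientation: [3.139, -0.001, 1.454]
wrist_force: [-6.8, 3.5, 22.0]
grip_width: 0.0252
gripper_force: 82.4
```

Request:
carry_out([
  [[-0.03,0,0],[0,0,0],0],
  [[0,0,0],[0,0,0],0],
  [[0,0,-0.05],[0,0,0],0],
  [[0,0,-0.15],[0,0,0],0],
  [[0,0,-0.15],[0,0,0],0],
])

```text
time: 12.75
ee_pos: [0.5339, 0.0385, 0.1814]
orientation: [-3.139, 0.0, 1.453]
wrist_force: [1.3, 0.1, -2.7]
grip_width: 0.0252
gripper_force: 79.1
```

```bash
python3 go.py 0.45 -0.02 0.18 83.3
```

```text
t 12.75 p [0.5339 0.0385 0.1814] rpy [-1.7983e+02  3.0000e-02  8.3270e+01] f [ 1.3  0.1 -2.7] w 0.0252 g 79.10775661468506
shift units [-0.3395 -0.3826  0.0082] m [-0.0679 -0.0765  0.0016]
turn units [-0.0005  0.0001 -0.0001]
```

Request:
carry_out([
  [[-0.022,-0.112,0],[0,0,0],0],
  [[-0.022,-0.112,0],[0,0,0],0],
  [[-0.022,-0.112,0],[0,0,0],0],
  [[-0.022,-0.112,0],[0,0,0],0],
  [[-0.022,-0.112,0],[0,0,0],0],
])

```text
time: 13.25
ee_pos: [0.42, 0.0298, 0.1812]
orientation: [-3.141, 0.0, 1.454]
wrist_force: [0.1, 0.1, -2.8]
grip_width: 0.0253
gripper_force: 79.6
```

Request:
carry_out([
  [[0,0,0.1],[0,0,0],0],
  [[0,0,0.15],[0,0,0],0],
  [[0,0,0.15],[0,0,0],0],
  [[0,0,0.05],[0,0,0],0],
  [[0,0,0.03],[0,0,0],0],
])

```text
time: 13.75
ee_pos: [0.4204, 0.0301, 0.0848]
orientation: [-3.139, 0.0, 1.454]
wrist_force: [-0.3, -0.3, -3.6]
grip_width: 0.0253
gripper_force: 79.4
```

Request:
carry_out([
  [[0,0,0],[0,0,0],0],
  [[0,0,0],[0,0,0],0],
  [[0,0,0],[0,0,0],0],
  [[0,0,0],[0,0,0],0],
  [[0,0,0],[0,0,0],0],
])

```text
time: 14.25
ee_pos: [0.4218, 0.0303, 0.0862]
orientation: [3.14, 0.0, 1.455]
wrist_force: [-0.0, 0.4, -3.5]
grip_width: 0.0248
gripper_force: 79.5
```

```bash
python3 go.py 0.42 0.03 0.075 83.3
```

```text
t 14.25 p [0.4218 0.0303 0.0862] rpy [1.7994e+02 1.0000e-02 8.3350e+01] f [-0.   0.4 -3.5] w 0.0248 g 79.49551463127136
shift units [-0.0027 -0.0087  0.056 ] m [-0.0005 -0.0017  0.0112]
turn units [0.0002 0.     0.0001]
```

Request:
carry_out([
  [[0,0,0.03],[0,0,0],0],
  [[0,0,0.015],[0,0,0],0],
  [[0,0,0.008],[0,0,0],0],
  [[0,0,0.004],[0,0,0],0],
  [[0,0,0],[0,0,0],0],
])

```text
time: 14.75
ee_pos: [0.421, 0.0304, 0.0751]
orientation: [-3.141, 0.0, 1.455]
wrist_force: [-4.7, 0.4, 10.6]
grip_width: 0.0252
gripper_force: 81.7
```

Request:
carry_out([
  [[0,0,0],[0,0,0],0],
  [[0,0,0],[0,0,0],0.5],
  [[0,0,0],[0,0,0],1],
  [[0,0,0],[0,0,0],1],
  [[0,0,0],[0,0,0],1],
])

```text
time: 15.25
ee_pos: [0.4215, 0.0303, 0.0742]
orientation: [3.141, 0.0, 1.455]
wrist_force: [0.3, -1.2, -0.5]
grip_width: 0.081
gripper_force: 0.0
```

Request:
carry_out([
  [[0,0,0],[0,0,0],1],
  [[0,0,-0.05],[0,0,0],1],
  [[0,0,-0.15],[0,0,0],1],
  [[0,0,-0.2],[0,0,0],1],
  [[0,0,-0.2],[0,0,0],1],
])

```text
time: 15.75
ee_pos: [0.4208, 0.0305, 0.196]
orientation: [-3.141, 0.0, 1.455]
wrist_force: [0.9, -0.0, -0.4]
grip_width: 0.0852
gripper_force: 0.0
```

```bash
python3 go.py
python3 - <<'E'
from h import *
S=capture("side");W=capture("wrist")
cv2.imwrite("pics/e.png",np.hstack([cv2.resize(S[80:280,140:340,::-1],(400,400),interpolation=2),cv2.resize(W[:,:,::-1],(400,400))]))
E
```

```text
t 15.75 p [0.4208 0.0305 0.196 ] rpy [-179.96    0.     83.34] f [ 0.9 -0.  -0.4] w 0.0852 g 0.0
```

View pics/e.png

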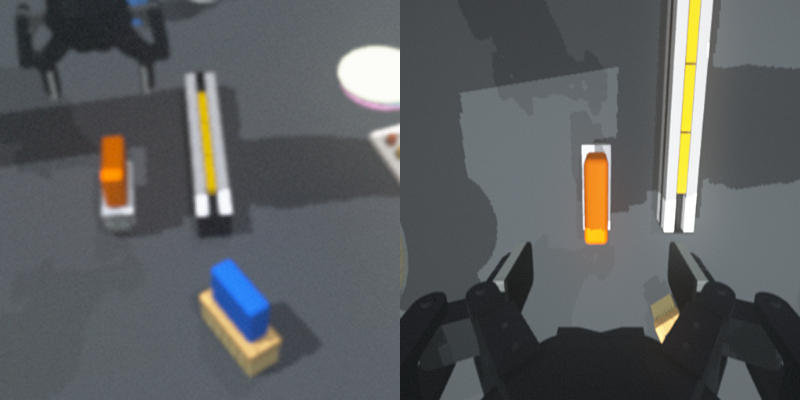

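The roller stands upright at (117,185) in the left crop, clear of the rail. The covers look flush and the brush hasn't moved.

```bash
python3 -c "from rig import *;print(sign_off())"
```

```text
the job is handed in; nothing more can be done
None
```

The job is handed in, with no verdict returned: I pressed all three covers to flush height with the roller, rolled it back along them at about 22 N, stood it upright on the bench clear of the profile, and left the brush untouched.

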